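Purge the incubator gas line

ROBOT

A 7-joint arm with a two-finger parallel gripper is mounted at the origin on the work surface. World frame = base frame: x ahead of the robot, y to its left, z up, the work surface at z = 0. Lengths are in m, angles in rad, forces in N, time in s.
With the tool pointing down it reaches from about 0.4 to 0.75 m from the base axis. Payload 19.5 kg.
Tool frame: the origin (TCP) lies at the very end of the fingers, on their centre line; the grasp point (between the pads) lies 19 mm behind it; z points along the fingers, y is the line along which they close (so a half turn about z gives the same grasp; the last joint's range is limited). The gripper opens to 85 mm and grips with 20 to 120 N. Pads are 22 mm wide; open, the fingers measure 114 mm over their backs; the gripper's body (76 mm by 85 mm) begins 54 mm behind the grasp point. The pads swing forward as they close: fully open they stand 13 mm farther back than shut.
Start: joints at [1.271, 0.707, -0.028, 1.485, 0.022, 0.951, -0.075], TCP at [0.147, -0.556, 0.206] pointing down, gripper open.
Joint ranges: [-2.71, 2.71], [-0.32, 2.16], [-1.57, 1.52], [0, 2.45], [-1.46, 4.6], [0, 2.02], [-2.83, 2.83]. Speed limits (rad/s): [1.89, 1.89, 2.57, 2.57, 3.01, 3.01, 3.01].

INTERFACE

Orientations are given as a unit quaternion [w, x, y, z].
In Python, from workcell import observe, camera, calibration, sign_off gives the robot as it stands. The module is installed in compiled form; this text tells all that it offers.
- The arm moves only by the shell command python3 -m inch 'ROWS' [FORCE]. ROWS is JSON, a list of rows, each an object with "angular": the turn, a rotation vector about the world's x, y, z in degrees, a list of three; "xyz": the shift along the world's x, y, z in mm, a list of three; "grip": the finger opening in mm, from 0 to 85.4. In form: [{"angular": [rx, ry, rz], "xyz": [dx, dy, dz], "grip": grip}, ...]. A call has 1 to 10 rows; each row shifts and turns the commanded pose from where the row before left it; what a row does not reach is not made up. A row lasts 1/10 s, in which the tool goes at most 50 mm and 8.59 degrees, less where a joint would pass 70% of its speed; a pose out of reach is approached as far as the arm can. A call with a gripper value outside its range is refused whole. The fingers move at their own pace and stop on an object; FORCE is the grip in N (left out, the last holds). Time passes only in rows, so rows that do not move let the fingers close. It gives the time, the measured TCP pose, the force, the opening and the grip force at its end, in the units of the state.
- observe(): the state, without advancing time (a new reading comes with each control period).
- camera(name): name is "scene" or "top"; returns the picture (420x560x3 uint8, red, green, blue); there is no depth.
- calibration(name): a dict with "intrinsics" (3x3 intrinsics, pixels), "xyz" and "rotation" of the camera in the world. Camera axes: x right, y down, z forward; pixel columns grow to the right and rows downward; lengths in m; the calibration is good to about 2 mm. A picture is of the moment at which its call begins. calibration takes no time and is no camera call.
- sign_off(): hands the job in; it is judged then, once.
The state is a dict: "time": time; "qpos": joint angles; "joint_velocities": joint speeds; "effort": joint torques, N m; "tool_pos": TCP position; "ee_rot": TCP orientation; "contact_force": force on the tool from outside, world axes, zero at the start; "torque": the same for the moment, N m; "gripper_width": finger opening in m; "grip_force": force on a finger pad.
Only numpy, scipy, OpenCV 4.12 (cv2) and the standard library are available. Lean on these libraries where they do the work, as an engineer would, in place of code of your own. Each camera call takes 0.05 s, during which the arm holds its last target. There are 200 camera calls.

TASK

Purge the incubator's gas line: first turn the flow knob on the white regulator clockwise until its white pointer line stands at the long index mark. Then flip the safety catch on the valve stand right over to its other side, and pull the guarded stirrup lever towards you to its stop. It springs back when let go, so finish with the gripper still holding it there; leave the dishes, the bottle and the tip box where they stand.

Things in the scene. Friction and masses are not known exactly. Their poses are not given: they have to be found in the camera images.
- regulator: Gas regulator: white flat case 210 (x) x 160 (y) mm, top at 60 mm, fixed to the bench; its place and yaw vary, and it may stand on the robot's left or right. Origin: centre of its underside; -x is its front, towards the robot. On top the black flow knob, on a round aluminium plate, ringed by thin black scale ticks and one long, broad index mark.
- flow_knob (a joint): Angle of the flow knob in rad, 0 to 2.8; grows as the knob turns clockwise seen from above. At 0 the white pointer line points to the regulator's -x, at 1.57 to its +y; the index mark stands at 1.4. Starts between 0.1 and 0.7. Light friction (0.03 N m); stays where it is left.
- flow_knob_grip (a point): Point on the knob's vertical axis at the height to grip it, 37 mm above the case's top (97 mm above the bench). The knob is an upright bar 49 mm long, 14 mm thick and 32 mm tall (its top 104 mm, its foot 72 mm above the bench) on a disc of 52 mm diameter. This frame turns with the knob: its x axis runs along the bar, its -x end is the end with the white pointer line.
- index_mark (a point): Centre of the long index mark (26 x 8 mm, black, flat on the case), 55 mm from the knob's axis.
- valve_stand: Purge-valve stand: aluminium plate 260 (x) x 130 (y) x 12 mm fixed to the bench, with two grey cheeks that carry the lever, a small grey bearing block for the catch in front of them, and a steel valve block at the rear. Place and yaw vary, left or right of the robot. Origin: centre of the plate's underside; -x is its front, towards the robot.
- catch (a joint): Angle of the safety catch in rad: 0 = guarding (its black thumb tab leans 34 degrees to the stand's -y, a steel prop on the same shaft stands upright under the lever's toe and blocks it), 1.2 = fully over (tab leans 34 degrees to the stand's +y, prop laid aside). Starts between 0 and 0.08. Moves at about 1 N of sideways push at the tab and stays where it is left.
- catch_hinge (a point): Point on the catch's hinge line (parallel to the stand's x), in the middle of the tab's width; in the stand's frame at x -85, y 0, z 45 mm. The hinge shaft has 8 mm radius; its bearing block, 17 to 47 mm behind this point, is no higher.
- catch_tip (a point): End of the black thumb tab, 70 mm from the hinge line and about 103 mm above the bench at the start. The tab is 20 mm wide along the stand's x, 7 mm thick (12 mm at its round end) and swings in the plane across the stand. Nothing stands in front of it (-x) or beside it above the plate; 48 mm behind it (+x) is the tip of the lever's toe, 130 mm above the bench.
- purge_lever (a joint): Angle of the lever in rad: 0 = at rest, leaning 0.2 rad back (to the stand's +x); grows as its bar is pulled to the stand's -x, stop at 0.55. Blocked at about 0.05 while the catch is below about 0.3 rad. A spring returns it: the pull needed at the bar is about 4 N at the start and 9 N at the stop.
- lever_pivot (a point): Middle of the lever's pivot line (parallel to the stand's y), in the stand's frame at x +40, y 0, z 60 mm.
- lever_bar (a point): Middle of the lever's hand bar: a black round bar of 18 mm diameter, 112 mm long, parallel to the stand's y, 160 mm from the pivot line, about 217 mm above the bench at rest. Two steel arms of 12 mm diameter at its ends (50 mm either side of this point) run down to the pivot; the space below the bar between them (88 mm) is free.
- lever_handle: The stirrup handle: bar and two arms in one piece, turning with the lever. Origin on the pivot line.
- dish_stack: Bystander: stack of clear culture dishes, 60 mm diameter, 41 mm high. Origin: centre of its underside.
- media_bottle: Bystander: bottle, 48 mm diameter, 100 mm high. Origin: centre of its underside.
- tip_box: Bystander: pipette-tip box 80 x 115 x 59 mm. Origin: centre of its underside.

How it is judged:
By the outcome, as a careful person would: the job done as asked, in the order asked, and still so for the second after the job is handed in, while the arm keeps its last pose, push and grip.
It also fails if it takes over 69 s, if anything falls off the work surface, if the arm or the gripper's body presses on something with over 40 N, if the wrist force passes 120 N, or if a joint passes its speed limit or range.

## Working session

There is one attempt and no reset: what is moved stays moved. The work goes in short steps, Python scripts to look and compute and a shell command to move; the robot and the scene stay as the last step left them, time stands still between calls to the robot, and variables do not carry over. Pictures are saved under pics/ and viewed, at most 10 in all, crops included, and the job is handed in when it is done.

```bash
mkdir -p pics; python3 - <<'E'
from workcell import *
import cv2
for n in("scene","top"):
    cv2.imwrite(f"pics/{n}0.png",camera(n)[:,:,::-1]); c=calibration(n); print(n,c)
o=observe();print(o)
E
```

```text
scene {'intrinsics': array([[380.95685114,   0.        , 279.14466491],
       [  0.        , 380.95685114, 213.38404087],
       [  0.        ,   0.        ,   1.        ]]), 'xyz': array([0.72145565, 0.29499495, 0.68508051]), 'rotation': array([-0.06711914,  0.23358424,  0.93696366, -0.25106279])}
top {'intrinsics': array([[430.71432412,   0.        , 281.50424524],
       [  0.        , 430.71432412, 206.98655058],
       [  0.        ,   0.        ,   1.        ]]), 'xyz': array([0.50240804, 0.00550919, 1.04477678]), 'rotation': array([ 0.01899778, -0.70423572,  0.70924223, -0.0258184 ])}
{'time': 0.1, 'qpos': array([ 1.27128588,  0.7070272 , -0.02761257,  1.48492784,  0.02200109,
        0.95089585, -0.0755152 ]), 'joint_velocities': array([-0.00122952, -0.00205906, -0.00044337, -0.00110056, -0.00013227,
       -0.00114245,  0.00108491]), 'effort': array([ 3.04178568e-03, -8.84298062e+01,  1.23710107e+00, -2.36453015e+01,
        1.71219424e-02,  5.09325168e-03,  2.11888874e-05]), 'tool_pos': array([ 0.14653873, -0.55575679,  0.2056878 ]), 'ee_rot': array([-4.71604645e-04,  9.91704335e-01,  1.28539035e-01, -7.71495259e-05]), 'contact_force': array([-0.9327879 ,  0.34800744,  0.55398584]), 'torque': array([0.01344286, 0.01008733, 0.02638544]), 'grip_force': 0.0, 'gripper_width': 0.0858399682057866}
```

View pics/scene0.png

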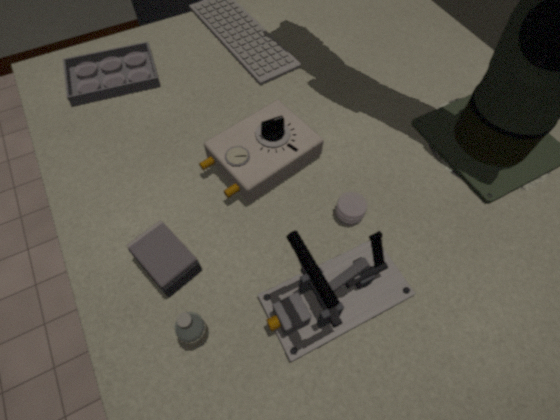

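View pics/top0.png

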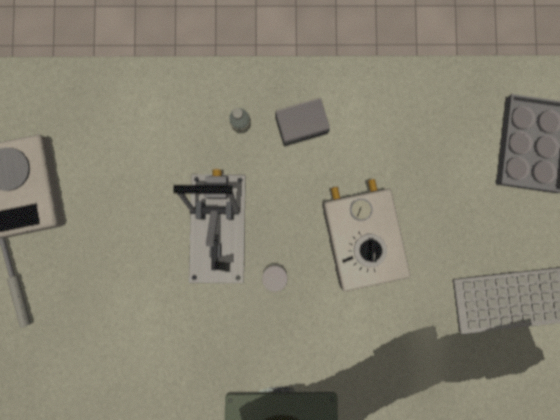

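The scene shows the regulator (knob at 272,128) and the stand (bar about 295,235 to 332,305; tab 378,250). In the top view the regulator centre is about (367,238), the knob (371,250) and its index mark (348,260). The stand plate spans (190..244, 175..283), with the dish stack at (275,278).

```bash
cat > h.py <<'E'
import numpy as np, cv2
from scipy.spatial.transform import Rotation as R
from workcell import *
def cam(n):
    c=calibration(n); q=c['rotation']; return c['intrinsics'],np.array(c['xyz']),R.from_quat([q[1],q[2],q[3],q[0]]).as_matrix()
def plane(n,uv,z):
    K,p,M=cam(n); d=M@np.linalg.solve(K,[uv[0],uv[1],1]); return p+d*(z-p[2])/d[2]
def proj(n,P):
    K,p,M=cam(n); q=K@(M.T@(np.array(P)-p)); return q[:2]/q[2]
def two(u1,u2):
    A=[];b=[];
    for n,uv in(("scene",u1),("top",u2)):
        K,p,M=cam(n); d=M@np.linalg.solve(K,[uv[0],uv[1],1]); d/=np.linalg.norm(d); Q=np.eye(3)-np.outer(d,d); A.append(Q);b.append(Q@p)
    x,r,_,_=np.linalg.lstsq(np.vstack(A),np.hstack(b),rcond=None); return x,r
E
python3 - <<'E'
from h import *
im=cv2.imread("pics/top0.png"); hsv=cv2.cvtColor(im,cv2.COLOR_BGR2HSV)
print(hsv[280,360],hsv[200,350],hsv[265,200],hsv[300,300],hsv[240,345])
for nm,sl,z,lo in(("reg",(slice(175,300),slice(315,420)),.060,None),("plate",(slice(165,295),slice(180,255)),.012,None)):
    h=hsv[sl]; bg=hsv[300:330,280:320].reshape(-1,3).mean(0)
    m=((h[...,1]<bg[1]-14)).astype(np.uint8)*255
    m=cv2.morphologyEx(m,cv2.MORPH_CLOSE,np.ones((9,9)));m=cv2.morphologyEx(m,cv2.MORPH_OPEN,np.ones((9,9)))
    c=max(cv2.findContours(m,0,2)[0],key=cv2.contourArea); r=cv2.minAreaRect(c); 
    b=cv2.boxPoints(r)+[sl[1].start,sl[0].start]; print(nm,bg,r,b.round(1).tolist())
    P=np.array([plane("top",u,z) for u in b]); print(P.round(4).tolist(),P.mean(0), [np.linalg.norm(P[i]-P[i-1]) for i in range(4)])
a=cv2.resize(im[180:300,315:420],None,fx=5,fy=5,interpolation=cv2.INTER_CUBIC)[:, :400*2]
s=cv2.imread("pics/scene0.png")
cv2.imwrite("pics/c1.png",cv2.convertScaleAbs(np.hstack([cv2.resize(im[205:295,322:412],(400,400),interpolation=2),cv2.resize(s[95:175,235:315],(400,400),interpolation=2)]),alpha=1.8))
cv2.imwrite("pics/c2.png",cv2.convertScaleAbs(np.hstack([cv2.resize(im[165:290,165:255],(400,556),interpolation=2),cv2.resize(s[220:359,260:360],(400,556),interpolation=2)]),alpha=1.8))
E
```

```text
[ 23  31 165] [ 23  33 168] [ 15  23 153] [ 27  42 140] [ 21  35 170]
reg [ 25.32333333  41.185      146.32916667] ((54.0, 75.5), (31.0, 30.0), 90.0) [[354.0, 235.0], [384.0, 235.0], [384.0, 266.0], [354.0, 266.0]]
[[0.4996, -0.1694, 0.06], [0.4991, -0.2381, 0.06], [0.4287, -0.2366, 0.06], [0.4292, -0.1682, 0.06]] [ 0.46416728 -0.20307136  0.06      ] [np.float64(0.07037747542265417), np.float64(0.06871504298908819), np.float64(0.07042745394081482), np.float64(0.06840247751027573)]
plate [ 25.32333333  41.185      146.32916667] ((32.0, 63.5), (107.0, 64.0), 90.0) [[180.0, 175.0], [244.0, 175.0], [244.0, 282.0], [180.0, 282.0]]
[[0.6468, 0.2392, 0.012], [0.6459, 0.0852, 0.012], [0.3901, 0.0857, 0.012], [0.3913, 0.2373, 0.012]] [0.51850904 0.16185505 0.012     ] [np.float64(0.25546414491081343), np.float64(0.15404080881687174), np.float64(0.2557967269540753), np.float64(0.15164415530832928)]
```

View pics/c1.png

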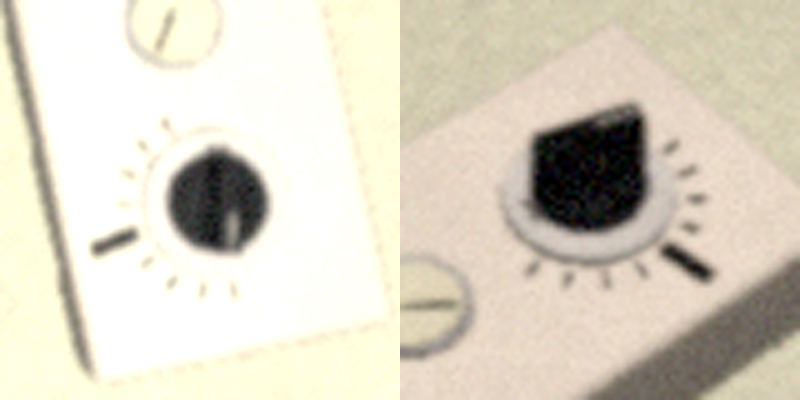

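View pics/c2.png

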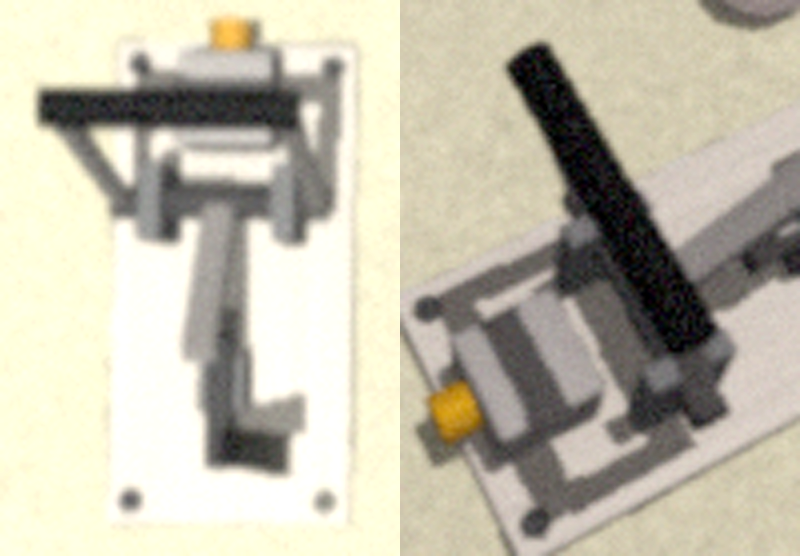

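The crops show the regulator yawed by about 11°. Its pointer is near the front end of the scale at crop (236,230), the index mark is at (115,243) and the disc is centred at about (218,203). The stand is almost unrotated, the tab leans to the right (-y) at crop (255,450), and the bar runs from (40,107) to (298,107).

```bash
python3 - <<'E'
from h import *
im=cv2.imread("pics/top0.png"); hsv=cv2.cvtColor(cv2.GaussianBlur(im,(3,3),0),cv2.COLOR_BGR2HSV).astype(int)
d=hsv[...,2]-hsv[...,1]
res={}
for nm,(y0,y1,x0,x1),z,L,W in(("reg",(175,300,315,420),.060,.21,.16),("plate",(168,295,182,255),.012,.26,.13)):
    m=((d[y0:y1,x0:x1]>119)).astype(np.uint8)*255
    m=cv2.morphologyEx(m,cv2.MORPH_OPEN,np.ones((3,3)))
    c=max(cv2.findContours(m,0,2)[0],key=cv2.contourArea); r=cv2.minAreaRect(cv2.convexHull(c))
    b=cv2.boxPoints(r)+[x0,y0]
    P=np.array([plane("top",u,z) for u in b]); s=[np.linalg.norm(P[i]-P[i-1]) for i in range(4)]
    e=P[1]-P[0] if s[1]>s[0] else P[2]-P[1]
    if e[0]<0:e=-e
    print(nm,b.round(1).tolist(),P.mean(0).round(4),np.round(s,4),"yaw",np.degrees(np.arctan2(e[1],e[0])))
g=im.max(2)
# black things
def blob(img,box,th,mn=20):
    y0,y1,x0,x1=box; m=(img[y0:y1,x0:x1].max(2)<th).astype(np.uint8)
    n,l,st,ce=cv2.connectedComponentsWithStats(m)
    for i in range(1,n):
        if st[i,4]>=mn: 
            pts=np.argwhere(l==i)[:,::-1]+[x0,y0]; print("  blob",st[i,4],(ce[i]+[x0,y0]).round(1),cv2.minAreaRect(pts.astype(np.float32)))
s=cv2.imread("pics/scene0.png")
print("top knob");blob(im,(225,280,340,395),60)
print("top lever");blob(im,(165,290,165,255),45)
print("scene knob");blob(s,(100,165,245,310),50)
print("scene lever");blob(s,(220,320,275,395),28)
print(g[238:266,358:386])
E
```

```text
reg [[325.6, 204.0], [389.0, 189.9], [408.0, 275.7], [344.6, 289.8]] [ 0.489  -0.1985  0.06  ] [0.1993 0.15   0.2    0.1481] yaw 11.213659605568084
plate [[190.0, 215.0], [242.0, 215.0], [242.0, 282.0], [190.0, 282.0]] [0.4702 0.1522 0.012 ] [0.1591 0.1244 0.1592 0.1232] yaw -0.09018715231942331
top knob
  blob 321 [370.3 249.6] ((370.5000305175781, 250.00003051757812), (20.50609588623047, 19.091880798339844), 45.0)
top lever
  blob 431 [204.  188.7] ((202.5, 189.0), (8.0, 57.0), 90.0)
  blob 85 [219.5 264.9] ((219.60618591308594, 265.3664245605469), (12.993412017822266, 8.607101440429688), 24.443954467773438)
scene knob
  blob 434 [272.7 129.2] ((272.5, 129.0), (22.0, 21.0), 90.0)
  blob 20 [292.  147.1] ((291.92303466796875, 147.11537170410156), (8.875203132629395, 1.941450834274292), 33.690067291259766)
scene lever
  blob 1030 [313.3 272.3] ((310.1646423339844, 271.1318359375), (85.03197479248047, 16.966672897338867), 58.33925247192383)
  blob 280 [376.8 249.2] ((376.98138427734375, 249.86465454101562), (33.40785217285156, 10.31612491607666), 82.14668273925781)
  blob 32 [308.5 28
[... 2682 characters left out ...]
142 150 153 151 151 141 124 105  83  72  61  52  42  43  53  66  67  60
   82 113 134 146 149 153 154 156 163 165]
 [140 145 149 154 151 149 144 131 121 116 105  95  84  78  81  87  87  84
  103 134 146 150 154 154 159 160 166 165]
 [146 144 149 149 151 155 149 145 144 140 136 130 124 119 119 118 119 120
  131 144 150 154 155 160 158 166 164 167]
 [158 152 148 152 150 154 152 155 155 151 149 149 146 145 144 144 145 143
  146 151 155 155 158 160 165 165 167 166]
 [163 160 155 154 150 152 153 156 157 155 154 154 153 152 153 151 153 151
  155 150 156 158 162 167 167 168 168 167]
 [166 164 161 154 153 152 151 155 153 152 156 154 152 155 156 154 154 156
  154 151 159 163 168 167 167 166 167 166]]
```

```bash
python3 - <<'E'
from h import *
im=cv2.imread("pics/top0.png"); g=im.max(2).astype(float)
# index mark weighted centroid
def wc(y0,y1,x0,x1,ref):
    w=np.clip(ref-g[y0:y1,x0:x1],0,None); Y,X=np.mgrid[y0:y1,x0:x1]; 
    c=np.array([(w*X).sum()/w.sum(),(w*Y).sum()/w.sum()]); C=np.cov(np.vstack([X.ravel(),Y.ravel()]),aweights=w.ravel()); return c,C
c,C=wc(254,266,341,354,135); print("mark",c); ev=np.linalg.eigh(C)[1][:,1]
M=plane("top",c,.06); e=plane("top",c+ev*5,.06)-M; e=e/np.linalg.norm(e); 
if e[1]<0:e=-e
print("mark dir deg",np.degrees(np.arctan2(e[1],e[0])))
yaw=np.radians(11.2); a=1.4; d=np.array([-np.cos(a),np.sin(a)]); Rm=np.array([[np.cos(yaw),-np.sin(yaw)],[np.sin(yaw),np.cos(yaw)]])
dw=Rm@d; print("mark dir expected",np.degrees(np.arctan2(dw[1],dw[0])),"M",M)
print("axis from mark",M[:2]-.055*dw,"axis via disc",plane("top",(370.9,249.8),.072)[:2])
p1,p2=plane("top",(374,252),.104),plane("top",(374,260.5),.104); v=p2-p1; print("pointer line",p1,p2,np.degrees(np.arctan2(v[1],v[0])))
# line fit
y=np.arange(252,260); xs=[(np.clip(g[r,371:378]-30,0,None)*np.arange(371,378)).sum()/np.clip(g[r,371:378]-30,0,None).sum() for r in y]; f=np.polyfit(y,xs,1); print("slope px",f, np.round(xs,2))
B=[]
for (u,v) in((194.3,277.5),(238.1,277.5),(196.5,179.6),(239.7,179.6)):
    u,v=int(round(u)),int(round(v)); cc,_=wc(v-4,v+5,u-4,u+5,110); B.append(plane("top",cc,.013)); print("bolt",cc,B[-1])
B=np.array(B); print("bolts centre",B.mean(0)); 
for v in(B[2]-B[0],B[3]-B[1]): print(np.degrees(np.arctan2(v[1],v[0])),np.linalg.norm(v))
for v in(B[0]-B[1],B[2]-B[3]): print(np.degrees(np.arctan2(v[1],v[0]))-90,np.linalg.norm(v))
print("front edge",plane("top",(190,282.5),.012),plane("top",(243.8,282.5),.012))
print("bar",two((310.2,271.1),(202.5,189)), plane("top",(202.5,189),.217), plane("top",(174,189),.217),plane("top",(231,189),.217))
print("tab",plane("top",(222,266),.103), two((376.98,234.5),(224,266)))
E
```

```text
mark [347.31804734 258.93195266]
mark dir deg 112.00696442126933
mark dir expected 110.98590868168476 M [ 0.44535725 -0.15320757  0.06      ]
axis from mark [ 0.46505486 -0.20455934] axis via disc [ 0.46609133 -0.20483848]
pointer line [ 0.46246175 -0.204588    0.104     ] [ 0.44405347 -0.20420098  0.104     ] 178.79555275700818
slope px [8.92613842e-02 3.51218252e+02] [374.02 373.79 373.86 373.85 373.78 373.97 374.07 374.85]
bolt [193.87831858 276.97566372] [0.4029742  0.20433868 0.013     ]
bolt [237.6        277.29142857] [0.40137055 0.10075495 0.013     ]
bolt [197.20657995 181.16908952] [0.63146085 0.19760303 0.013     ]
bolt [238.82951147 181.29411765] [0.63053641 0.0975853  0.013     ]
bolts centre [0.5165855  0.15007049 0.013     ]
-1.6885574846919795 0.22858590437532578
-0.7924218578576275 0.2291877772859458
-0.886965082077495 0.10359613926435488
-0.5295550608244639 0.10002199488164504
front edge [0.38995924 0.21364054 0.012     ] [0.38888525 0.08615146 0.012     ]
bar (array([0.59214006, 0.15066873, 0.20750677]), array([6.04228866e-07])) [0.59069772 0.14936186 0.217     ] [0.59104789 0.20417048 0.217     ] [0.59034712 0.0944847  0.217     ]
tab [0.43475805 0.12623422 0.103     ] (array([0.43615389, 0.11971009, 0.11767077]), array([5.58041235e-07]))
```

The stand centre is at about (0.518, 0.150) with a yaw of -0.8°, and the measured bar at x 0.591 agrees with the given geometry. The knob axis is at about (0.4655, -0.2047). Its pointer stands at 178.8° in the world (0.22 rad) and the target is 111.3°. First I move above the knob.

```bash
python3 -m inch '[{"angular":[0,0,-1.6],"xyz":[27,30,0],"grip":60},{"angular":[0,0,-1.6],"xyz":[27,30,0],"grip":60},{"angular":[0,0,-1.6],"xyz":[27,30,0],"grip":60},{"angular":[0,0,-1.6],"xyz":[27,30,0],"grip":60},{"angular":[0,0,-1.6],"xyz":[27,30,0],"grip":60},{"angular":[0,0,-1.6],"xyz":[27,30,0],"grip":60},{"angular":[0,0,-1.6],"xyz":[27,30,0],"grip":60},{"angular":[0,0,-1.6],"xyz":[27,30,0],"grip":60},{"angular":[0,0,-1.6],"xyz":[27,30,0],"grip":60},{"angular":[0,0,-1.6],"xyz":[27,30,0],"grip":60}]' 30
python3 -m inch '[{"angular":[0,0,0],"xyz":[25,26,0],"grip":50},{"angular":[0,0,0],"xyz":[23.8,25,0],"grip":50},{"angular":[0,0,0],"xyz":[0,0,0],"grip":50},{"angular":[0,0,0],"xyz":[0,0,0],"grip":50}]'
cat >> h.py <<'E'
def st():
    o=observe(); q=o['ee_rot']; M=R.from_quat([q[1],q[2],q[3],q[0]]).as_matrix()
    print("t",round(o['time'],2),"tcp",o['tool_pos'].round(4),"toolx yaw",np.degrees(np.arctan2(M[1,0],M[0,0])).round(2),"z",M[:,2].round(3),"q",o['qpos'].round(2),"F",o['contact_force'].round(1),"w",o['gripper_width'].round(4),"gf",round(float(o['grip_force']),1))
E
python3 -c "from h import *;st()"
```

```text
time: 1.1
tool_pos: [0.4174, -0.2545, 0.206]
ee_rot: [-0.0, 1.0, -0.011, -0.0]
contact_force: [0.2, -0.1, -0.8]
gripper_width: 0.0601
grip_force: 0.0
time: 1.5
tool_pos: [0.4653, -0.2047, 0.2058]
ee_rot: [-0.0, 1.0, -0.01, -0.0]
contact_force: [0.4, -0.5, -0.0]
gripper_width: 0.05
grip_force: 0.0Traceback (most recent call last):
  File "<string>", line 1, in <module>
    from h import *;st()
                    ~~^^
  File "h.py", line 17, in st
    print("t",round(o['time'],2),"tcp",o['tool_pos'].round(4),"toolx yaw",np.degrees(np.arctan2(M[1,0],M[0,0])).round(2),"z",M[:,2].round(3),"q",o['qpos'].round(2),"F",o['contact_force'].round(1),"w",o['gripper_width'].round(4),"gf",round(float(o['grip_force']),1))
                                                                                                                                                                                                        ^^^^^^^^^^^^^^^^^^^^^^^^
AttributeError: 'float' object has no attribute 'round'
```

```bash
sed -i "s/o\['gripper_width'\].round(4)/round(float(o['gripper_width']),4)/" h.py; python3 -m inch '[{"angular":[0,0,0],"xyz":[0,0,-25],"grip":50},{"angular":[0,0,0],"xyz":[0,0,-25],"grip":50},{"angular":[0,0,0],"xyz":[0,0,-25],"grip":50},{"angular":[0,0,0],"xyz":[0,0,-20],"grip":50},{"angular":[0,0,0],"xyz":[0,0,-18],"grip":50},{"angular":[0,0,0],"xyz":[0,0,-14],"grip":50},{"angular":[0,0,0],"xyz":[0,0,0],"grip":50}]'
python3 -m inch '[{"angular":[0,0,0],"xyz":[0,0,0],"grip":5},{"angular":[0,0,0],"xyz":[0,0,0],"grip":5},{"angular":[0,0,0],"xyz":[0,0,0],"grip":5},{"angular":[0,0,0],"xyz":[0,0,0],"grip":5},{"angular":[0,0,0],"xyz":[0,0,0],"grip":5},{"angular":[0,0,0],"xyz":[0,0,0],"grip":5}]' 30
python3 -c "from h import *;st()"
```

```text
time: 2.2
tool_pos: [0.464, -0.2057, 0.0778]
ee_rot: [-0.0, 1.0, -0.012, -0.001]
contact_force: [0.1, -0.4, 0.3]
gripper_width: 0.0502
grip_force: 0.0
time: 2.8
tool_pos: [0.4654, -0.205, 0.0792]
ee_rot: [-0.0, 1.0, -0.011, 0.0]
contact_force: [-0.1, -0.5, -0.6]
gripper_width: 0.005
grip_force: 0.0
t 2.8 tcp [ 0.4654 -0.205   0.0792] toolx yaw -1.22 z [ 0.  0. -1.] q [ 0.3   0.81  0.09  1.87 -0.14  0.47 -1.1 ] F [-0.1 -0.5 -0.6] w 0.005 gf 0.0
```

The gripper closed to 5 mm without meeting the knob, so I look.

```bash
python3 - <<'E'
from h import *
s=camera("scene");t=camera("top")
a=cv2.resize(t[190:310,300:420],(400,400),interpolation=2);b=cv2.resize(s[80:180,220:320],(400,400),interpolation=2)
cv2.imwrite("pics/g1.png",cv2.convertScaleAbs(np.hstack([a,b])[:,:,::-1],alpha=1.6))
print(proj("top",[.4655,-.2047,.079]),proj("scene",[.4655,-.2047,.079]),proj("scene",[.4655,-.2047,.104]))
E
```

```text
[371.52124005 250.17801101] [272.05704469 127.61330763] [271.96469967 119.15403269]
```

View pics/g1.png

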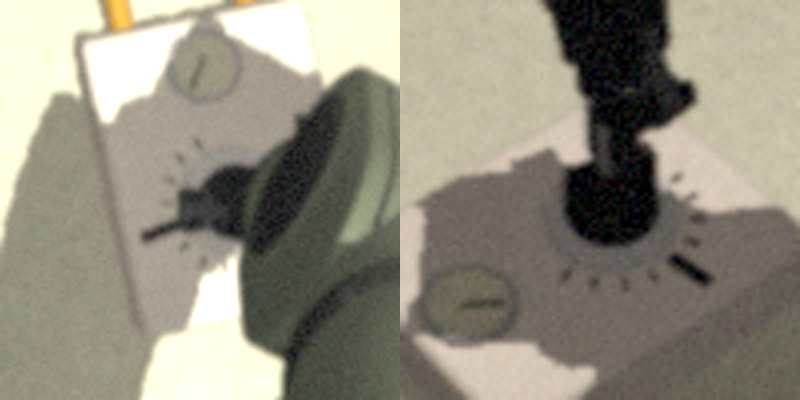

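```bash
R0='{"angular":[0,0,0],"xyz":[0,0,0],"grip":40}'
python3 -m inch '[{"angular":[0,0,0],"xyz":[0,0,0],"grip":40},{"angular":[0,0,0],"xyz":[0,0,0],"grip":40},{"angular":[0,0,0],"xyz":[0,0,0],"grip":40},{"angular":[0,0,0],"xyz":[0,0,0],"grip":40}]' | grep -E "width|grip_f|tool"
python3 - <<'E'
from h import *
cv2.imwrite("pics/o_t.png",camera("top")[:,:,::-1]);cv2.imwrite("pics/o_s.png",camera("scene")[:,:,::-1])
E
python3 -m inch '[{"angular":[0,0,0],"xyz":[0,0,0],"grip":0},{"angular":[0,0,0],"xyz":[0,0,0],"grip":0},{"angular":[0,0,0],"xyz":[0,0,0],"grip":0}]' 60| grep -E "width|grip_f|tool"
python3 -m inch '[{"angular":[0,0,0],"xyz":[0,0,0],"grip":0},{"angular":[0,0,0],"xyz":[0,0,0],"grip":0},{"angular":[0,0,0],"xyz":[0,0,0],"grip":0},{"angular":[0,0,0],"xyz":[0,0,0],"grip":0}]' 60| grep -E "width|grip_f|tool"
python3 - <<'E'
from h import *
st()
t=camera("top");s=camera("scene")
o=cv2.imread("pics/o_t.png")[:,:,::-1];p=cv2.imread("pics/o_s.png")[:,:,::-1]
f=lambda i,y,x:cv2.resize(i[y:y+75,x:x+100],(400,300),interpolation=2)
cv2.imwrite("pics/g2.png",cv2.convertScaleAbs(np.vstack([np.hstack([f(o,215,320),f(p,85,225)]),np.hstack([f(t,215,320),f(s,85,225)])])[:,:,::-1],alpha=2.5))
E
```

```text
tool_pos: [0.4654, -0.2049, 0.079]
gripper_width: 0.0401
grip_force: 0.0
tool_pos: [0.4654, -0.205, 0.0791]
gripper_width: 0.0003
grip_force: 0.0
tool_pos: [0.4654, -0.205, 0.079]
gripper_width: -0.0001
grip_force: 0.0
t 4.1 tcp [ 0.4654 -0.205   0.079 ] toolx yaw -1.23 z [-0.  0. -1.] q [ 0.3   0.81  0.09  1.87 -0.14  0.47 -1.1 ] F [ 0.1  0.  -0.1] w -0.0001 gf 0.0
```

View pics/g2.png

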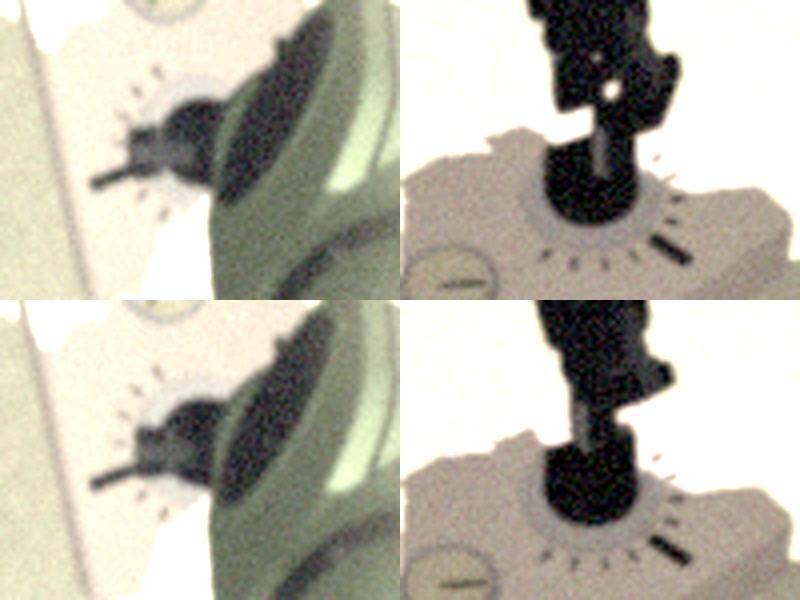

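In the pictures (top row open, bottom row shut) the fingertips look as if they end near the bar's top edge. I check this against projections of the fingertip and the bar.

```bash
python3 - <<'E'
from h import *
def g(P): 
    u=proj("scene",P); return ((u-[225,85])*4+[400,0]).round(0), proj("top",P).round(1)
print("open +y finger tip inner/outer z.085",g([.4655,-.185,.085]),g([.4655,-.170,.085]))
print("same at z.105",g([.4655,-.185,.105]),g([.4655,-.170,.105]))
for z in(.079,.104,.11): print("shut tip",z,g([.4655,-.2047,z]))
for x in(-.0245,.0245):
  for y in(-.007,.007): print("bar top corner",x,y,g([.4655+x,-.2047+y,.104]))
# two-view for pointer line centre & disc extremes, measured
print(two((278,118),(374,256)))
E
```

```text
open +y finger tip inner/outer z.085 (array([606., 188.]), array([363.3, 250.3])) (array([619., 207.]), array([356.5, 250.4]))
same at z.105 (array([606., 161.]), array([365.1, 250.7])) (array([620., 180.]), array([358.2, 250.7]))
shut tip 0.079 (array([588., 170.]), array([371.5, 250.2]))
shut tip 0.104 (array([588., 137.]), array([374. , 250.6]))
shut tip 0.11 (array([588., 128.]), array([374.6, 250.7]))
bar top corner -0.0245 -0.007 (array([623., 112.]), array([377.5, 261.9]))
bar top corner -0.0245 0.007 (array([636., 129.]), array([371. , 261.9]))
bar top corner 0.0245 -0.007 (array([539., 144.]), array([377. , 239.3]))
bar top corner 0.0245 0.007 (array([552., 162.]), array([370.6, 239.3]))
(array([ 0.45280149, -0.20431052,  0.10177919]), array([2.22225455e-06]))
```

The projections put the bar where I measured it. The visible finger end looks like z≈0.105, not the reported 0.079. I raise the tool and measure the true fingertip height against the light background.

```bash
python3 -m inch '[{"angular":[0,0,0],"xyz":[0,0,20],"grip":0},{"angular":[0,0,0],"xyz":[0,0,20],"grip":0},{"angular":[0,0,0],"xyz":[0,0,20],"grip":0},{"angular":[0,0,0],"xyz":[0,0,20],"grip":0},{"angular":[0,0,0],"xyz":[0,0,20],"grip":0},{"angular":[0,0,0],"xyz":[0,0,0],"grip":0}]' | grep tool
python3 - <<'E'
from h import *
s=camera("scene")[:,:,::-1].copy();t=camera("top")[:,:,::-1].copy(); cv2.imwrite("pics/u_s.png",s);cv2.imwrite("pics/u_t.png",t)
p=observe()['tool_pos']; us=proj("scene",p);ut=proj("top",p); print("expected tip",us,ut)
for i,u in((s,us),(t,ut)): cv2.drawMarker(i,tuple(int(round(v)) for v in u),(0,0,255),0,5,1)
f=lambda i,y,x:cv2.resize(i[y:y+120,x:x+100],(400,480),interpolation=2)
cv2.imwrite("pics/g3.png",cv2.convertScaleAbs(np.hstack([f(t,190,330),f(s,40,225)]),alpha=2.2))
E
```

```text
tool_pos: [0.4662, -0.2053, 0.1811]
expected tip [271.66360249  90.63677213] [382.49851016 252.07291796]
```

View pics/g3.png

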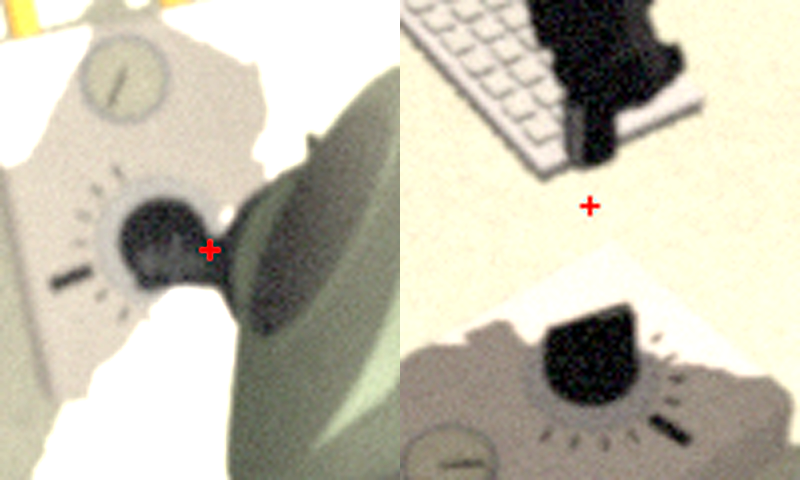

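The real fingertip is at crop (590,163), but the reported TCP projects to (590,206). The tip is therefore about 27 mm higher than the reading, which explains the missed grip. I correct all heights by 27 mm and go down again, watching the force.

```bash
python3 - <<'E'
from h import *
for z in(.2,.205,.21,.215): print(z,(proj("scene",[.4662,-.2053,z])-[225,40])*4+[400,0])
E
python3 -m inch '[{"angular":[0,0,0],"xyz":[0,0,0],"grip":50},{"angular":[0,0,0],"xyz":[0,0,0],"grip":50},{"angular":[0,0,0],"xyz":[0,0,-25],"grip":50},{"angular":[0,0,0],"xyz":[0,0,-25],"grip":50},{"angular":[0,0,0],"xyz":[0,0,-25],"grip":50},{"angular":[0,0,0],"xyz":[0,0,-20],"grip":50},{"angular":[0,0,0],"xyz":[0,0,-15],"grip":50},{"angular":[0,0,0],"xyz":[0,0,-10],"grip":50},{"angular":[0,0,0],"xyz":[0,0,-4],"grip":50},{"angular":[0,0,0],"xyz":[0,0,0],"grip":50}]'
python3 -m inch '[{"angular":[0,0,0],"xyz":[0,0,-3],"grip":50},{"angular":[0,0,0],"xyz":[0,0,0],"grip":50}]'
```

```text
0.2 [584.27676432 166.97596535]
0.205 [584.16912034 158.22276137]
0.21 [584.06013217 149.36025309]
0.215 [583.94977448 140.38638024]
time: 5.9
tool_pos: [0.4653, -0.2049, 0.0549]
ee_rot: [-0.0, 1.0, -0.011, -0.0]
contact_force: [0.8, 0.6, 0.9]
gripper_width: 0.0501
grip_force: 0.0
time: 6.1
tool_pos: [0.4655, -0.205, 0.0523]
ee_rot: [0.0, 1.0, -0.011, 0.0]
contact_force: [0.2, 0.8, 0.8]
gripper_width: 0.0498
grip_force: 0.0
```

```bash
python3 -m inch '[{"angular":[0,0,0],"xyz":[0,0,0],"grip":5},{"angular":[0,0,0],"xyz":[0,0,0],"grip":5},{"angular":[0,0,0],"xyz":[0,0,0],"grip":5},{"angular":[0,0,0],"xyz":[0,0,0],"grip":5},{"angular":[0,0,0],"xyz":[0,0,0],"grip":5},{"angular":[0,0,0],"xyz":[0,0,0],"grip":5},{"angular":[0,0,0],"xyz":[0,0,0],"grip":5}]' 30; python3 -c "from h import *;st()"
```

```text
time: 6.8
tool_pos: [0.4654, -0.2047, 0.0523]
ee_rot: [-0.0, 1.0, -0.011, 0.0]
contact_force: [-1.1, 1.0, 5.1]
gripper_width: 0.0135
grip_force: 33.1
t 6.8 tcp [ 0.4654 -0.2047  0.0523] toolx yaw -1.22 z [ 0.  0. -1.] q [ 0.31  0.86  0.08  1.88 -0.15  0.4  -1.09] F [-1.1  1.   5.1] w 0.0135 gf 33.1
```

Gripped: the opening is 13.5 mm against a 14 mm bar. I turn it clockwise by 67.5°.

```bash
python3 -m inch '[{"angular":[0,0,-6.5],"xyz":[0,0,0],"grip":5},{"angular":[0,0,-6.5],"xyz":[0,0,0],"grip":5},{"angular":[0,0,-6.5],"xyz":[0,0,0],"grip":5},{"angular":[0,0,-6.5],"xyz":[0,0,0],"grip":5},{"angular":[0,0,-6.5],"xyz":[0,0,0],"grip":5},{"angular":[0,0,-6.5],"xyz":[0,0,0],"grip":5},{"angular":[0,0,-6.5],"xyz":[0,0,0],"grip":5},{"angular":[0,0,-6.5],"xyz":[0,0,0],"grip":5},{"angular":[0,0,-6.5],"xyz":[0,0,0],"grip":5},{"angular":[0,0,-6.5],"xyz":[0,0,0],"grip":5}]'; python3 -m inch '[{"angular":[0,0,-2.5],"xyz":[0,0,0],"grip":5},{"angular":[0,0,0],"xyz":[0,0,0],"grip":5},{"angular":[0,0,0],"xyz":[0,0,0],"grip":5},{"angular":[0,0,0],"xyz":[0,0,0],"grip":5}]'>/dev/null; python3 -c "from h import *;st()"
```

```text
time: 7.8
tool_pos: [0.4662, -0.2034, 0.0523]
ee_rot: [-0.001, 0.837, -0.548, -0.0]
contact_force: [4.0, 9.7, 5.1]
gripper_width: 0.0137
grip_force: 33.1
t 8.2 tcp [ 0.4663 -0.2034  0.0523] toolx yaw -68.64 z [ 0.001  0.002 -1.   ] q [ 0.17  0.89  0.35  1.89 -0.63  0.47 -1.8 ] F [3.6 8.9 5.9] w 0.0133 gf 33.3
```

```bash
python3 -m inch '[{"angular":[0,0,0],"xyz":[0,0,0],"grip":50},{"angular":[0,0,0],"xyz":[0,0,0],"grip":50},{"angular":[0,0,0],"xyz":[0,0,0],"grip":50},{"angular":[0,0,0],"xyz":[0,0,15],"grip":50},{"angular":[0,0,0],"xyz":[0,0,25],"grip":50},{"angular":[0,0,0],"xyz":[0,0,25],"grip":50},{"angular":[0,0,0],"xyz":[0,0,25],"grip":50},{"angular":[0,0,0],"xyz":[0,0,25],"grip":50}]' | grep -E "tool|force"
python3 -m inch '[{"angular":[0,0,7.9],"xyz":[-2,13.6,0],"grip":0},{"angular":[0,0,7.9],"xyz":[-2,13.6,0],"grip":0},{"angular":[0,0,7.9],"xyz":[-2,13.6,0],"grip":0},{"angular":[0,0,7.9],"xyz":[-2,13.6,0],"grip":0},{"angular":[0,0,7.9],"xyz":[-2,13.6,0],"grip":0},{"angular":[0,0,7.9],"xyz":[-2,13.6,0],"grip":0},{"angular":[0,0,7.9],"xyz":[-2,13.6,0],"grip":0},{"angular":[0,0,7.9],"xyz":[-2,13.6,0],"grip":0},{"angular":[0,0,7.9],"xyz":[-2,13.6,0],"grip":0},{"angular":[0,0,7.9],"xyz":[-2,13.6,0],"grip":0}]' | grep -E "tool|force"
python3 -m inch '[{"angular":[0,0,7.9],"xyz":[-2,13.6,0],"grip":0},{"angular":[0,0,7.9],"xyz":[-2,13.6,0],"grip":0},{"angular":[0,0,7.9],"xyz":[-2,13.6,0],"grip":0},{"angular":[0,0,7.9],"xyz":[-2,13.6,0],"grip":0},{"angular":[0,0,7.9],"xyz":[-2,13.6,0],"grip":0},{"angular":[0,0,7.9],"xyz":[-2,13.6,0],"grip":0},{"angular":[0,0,7.9],"xyz":[-2,13.6,0],"grip":0},{"angular":[0,0,7.9],"xyz":[-2,13.6,0],"grip":0},{"angular":[0,0,7.9],"xyz":[-2,13.6,0],"grip":0},{"angular":[0,0,7.9],"xyz":[-2,13.6,0],"grip":0}]' | grep -E "tool|force"
python3 - <<'E'
from h import *
st(); t=camera("top")[:,:,::-1].copy();s=camera("scene")[:,:,::-1].copy();cv2.imwrite("pics/k_t.png",t);cv2.imwrite("pics/k_s.png",s)
p=observe()['tool_pos']; print(proj("scene",p),proj("scene",p+[0,0,.027]))
f=lambda i,y,x,k:cv2.resize(i[y:y+90*k//4,x:x+120*k//4],(400,300),interpolation=2)
cv2.imwrite("pics/g4.png",cv2.convertScaleAbs(np.vstack([np.hstack([f(t,212,312,4),f(s,85,215,4)]),np.hstack([f(t,200,170,6),f(s,180,290,6)])]),alpha=1.8))
E
```

```text
tool_pos: [0.4651, -0.2051, 0.1681]
contact_force: [0.3, 0.2, 1.0]
grip_force: 0.0
tool_pos: [0.4452, -0.0686, 0.1671]
contact_force: [-0.7, 0.7, -1.3]
grip_force: 0.0
tool_pos: [0.4253, 0.0673, 0.1671]
contact_force: [0.5, -0.2, 0.2]
grip_force: 0.0
t 11.0 tcp [0.4253 0.0673 0.1671] toolx yaw 89.57 z [ 0. -0. -1.] q [-0.08  0.58 -0.24  2.03  0.25  0.56 -0.51] F [ 0.5 -0.2  0.2] w -0.0001 gf 0.0
[371.28668262 192.95654477] [375.04180549 183.4999071 ]
```

View pics/g4.png

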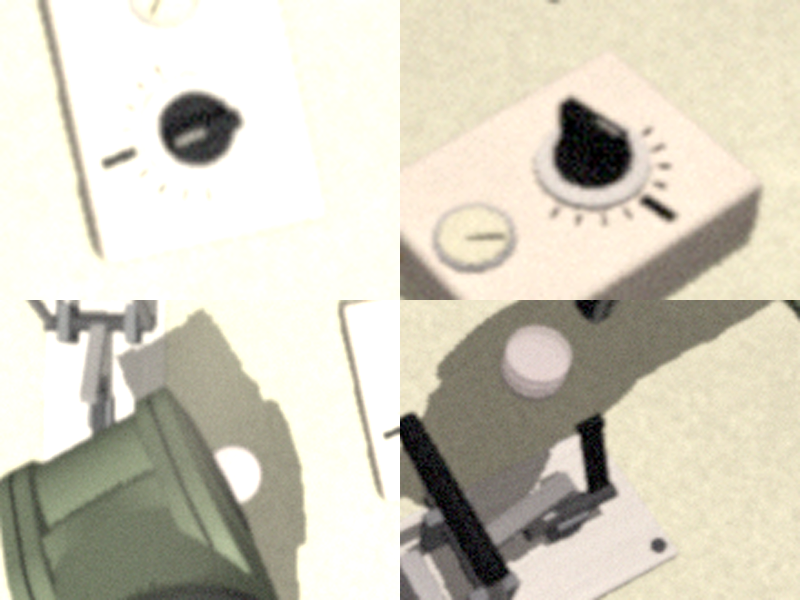

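The knob's pointer (crop 175,145 to 205,130) aims at the index mark (103,163 to 135,152). In the lower crops the tab tip is at (592,425), and the gripper stands beside it. I check the pointer angle numerically.

```bash
python3 - <<'E'
from h import *
g=cv2.imread("pics/k_t.png").max(2).astype(float)
m=np.zeros_like(g); y0,y1,x0,x1=246,260,360,379
w=np.clip(g[y0:y1,x0:x1]-45,0,None); Y,X=np.mgrid[y0:y1,x0:x1]
n,l,stt,ce=cv2.connectedComponentsWithStats((w>0).astype(np.uint8))
for i in range(1,n):
    k=l==i
    if stt[i,4]<8: continue
    ww=w*k; c=np.array([(ww*X).sum(),(ww*Y).sum()])/ww.sum(); C=np.cov(np.vstack([X.ravel(),Y.ravel()]),aweights=ww.ravel()); ev=np.linalg.eigh(C)[1][:,1]
    a,b=plane("top",c,.104),plane("top",c+5*ev,.104); d=b-a; d*=np.sign(d[1])
    A=np.array([.4655,-.2047]); r=a[:2]-A
    print(stt[i],c,a,"dir",np.degrees(np.arctan2(d[1],d[0])),"from axis",np.degrees(np.arctan2(r[1],r[0])),np.linalg.norm(r))
print(g[246:260,360:386].astype(int))
E
```

```text
[ 0  0  9 14 35] [361.1066879  256.36677282] [ 0.45322004 -0.17626763  0.104     ] dir 10.940201183205103 from axis 113.35954622393766 0.03097090787692973
[ 4  4 10  7 42] [368.62182502 252.7798683 ] [ 0.46086225 -0.19281408  0.104     ] dir 112.45648210775664 from axis 111.31514010943782 0.012758678005595749
[15 11  4  3  8] [377.38626609 258.65665236] [ 0.44798325 -0.2116707   0.104     ] dir 106.63048501506174 from axis -158.30018423610352 0.018852778929784274
[[ 94  55  36  35  36  36  29  32  33  27  19  26  15  25  17  21  16  15
   21  27  31  34  53  86 132 158]
 [ 73  44  34  32  24  30  21  25  25  18  25  16  16  31  10  23  23  30
   28  33  25  34  37  67 111 150]
 [ 71  40  33  31  32  27  27  23  27  21  25  27  25  25  17  31  28  32
   33  39  30  37  41  57 100 141]
 [ 70  39  33  19  23  28  17  18  16  29  30  35  34  35  21  36  33  33
   34  34  36  38  44  69 108 143]
 [ 69  31  21  27  23  19  29  24  36  38  49  53  59  46  38  35  37  39
   30  35  38  44  69  97 129 154]
 [ 68  34  19  27  23  26  30  45  53  68  75  82  83  63  44  31  32  32
   32  28  36
[... 194 characters left out ...]
31  27  34
   31  38  45  84 127 156 167 169]
 [109  63  34  31  56  80  89  92  80  68  57  44  42  32  29  29  39  33
   35  38  60 101 138 162 168 170]
 [130  83  42  29  51  75  75  68  58  36  39  35  29  28  33  37  38  37
   39  47  74 118 156 164 170 171]
 [147 110  64  36  41  49  48  44  39  35  37  35  33  35  34  40  34  37
   40  57  96 138 162 170 169 174]
 [160 133 100  63  43  37  37  38  33  36  31  39  33  36  32  36  34  38
   55  86 124 151 163 169 168 173]
 [166 153 132 101  70  46  39  38  36  37  37  34  32  36  32  35  49  59
   87 117 142 164 170 169 171 177]
 [170 166 158 135 103  73  59  49  46  42  36  42  35  43  41  52  68  99
  124 146 159 167 169 170 174 180]]
```

The pointer stands at 111.3–112.5° and the index mark at 111–112°, so the knob is set. Now the catch: I lower the shut fingers beside the tab and sweep towards +y.

```bash
python3 -m inch '[{"angular":[0,0,0],"xyz":[2,0,-25],"grip":0},{"angular":[0,0,0],"xyz":[2,0,-25],"grip":0},{"angular":[0,0,0],"xyz":[0,0,-25],"grip":0},{"angular":[0,0,0],"xyz":[0,0,-20],"grip":0},{"angular":[0,0,0],"xyz":[0,0,-13],"grip":0},{"angular":[0,0,0],"xyz":[0,0,0],"grip":0}]' | grep -E "tool|contact"
python3 -m inch '[{"angular":[0,0,0],"xyz":[0,10,0],"grip":0},{"angular":[0,0,0],"xyz":[0,10,0],"grip":0},{"angular":[0,0,0],"xyz":[0,10,0],"grip":0},{"angular":[0,0,0],"xyz":[0,10,0],"grip":0},{"angular":[0,0,0],"xyz":[0,10,0],"grip":0}]' | grep -E "tool|contact"
python3 -m inch '[{"angular":[0,0,0],"xyz":[0,10,0],"grip":0},{"angular":[0,0,0],"xyz":[0,10,0],"grip":0},{"angular":[0,0,0],"xyz":[0,8,0],"grip":0},{"angular":[0,0,0],"xyz":[0,8,0],"grip":0},{"angular":[0,0,0],"xyz":[0,0,0],"grip":0}]' | grep -E "tool|contact"
```

```text
tool_pos: [0.4289, 0.0662, 0.0579]
contact_force: [-0.5, 0.2, -0.1]
tool_pos: [0.4295, 0.118, 0.0593]
contact_force: [0.4, -1.2, 0.7]
tool_pos: [0.4293, 0.1542, 0.059]
contact_force: [0.4, -0.1, 0.0]
```

Now I creep on until the catch reaches its stop.

```bash
for i in 1; do python3 -m inch '[{"angular":[0,0,0],"xyz":[0,4,0],"grip":0},{"angular":[0,0,0],"xyz":[0,0,0],"grip":0}]' | grep -E "tool|contact"
python3 -m inch '[{"angular":[0,0,0],"xyz":[0,4,0],"grip":0},{"angular":[0,0,0],"xyz":[0,0,0],"grip":0}]' | grep -E "tool|contact"
python3 -m inch '[{"angular":[0,0,0],"xyz":[0,3,0],"grip":0},{"angular":[0,0,0],"xyz":[0,0,0],"grip":0}]' | grep -E "tool|contact"; done
python3 - <<'E'
from h import *
s=camera("scene")[:,:,::-1];cv2.imwrite("pics/ct_s.png",s)
cv2.imwrite("pics/g5.png",cv2.convertScaleAbs(cv2.resize(s[190:330,270:430],(640,560),interpolation=2),alpha=2))
O=np.array([.5185,.150]);y=np.radians(-.8);Rm=np.array([[np.cos(y),-np.sin(y)],[np.sin(y),np.cos(y)]])
for th in(-.6,.6):
    xy=O+Rm@[-.085,.07*np.sin(th)]; print(th,(proj("scene",[*xy,.045+.07*np.cos(th)])-[270,190])*4)
xy=O+Rm@[-.085,0]; print("hinge",(proj("scene",[*xy,.045])-[270,190])*4)
E
```

```text
tool_pos: [0.4294, 0.1572, 0.059]
contact_force: [-0.1, -0.8, -0.4]
tool_pos: [0.4294, 0.1613, 0.0591]
contact_force: [0.7, -0.1, -0.4]
tool_pos: [0.4294, 0.1644, 0.0591]
contact_force: [0.6, -0.5, -0.7]
-0.6 [416.32481557 176.09425064]
0.6 [527.06319634 330.60082462]
hinge [437.53628795 304.08240206]
```

View pics/g5.png

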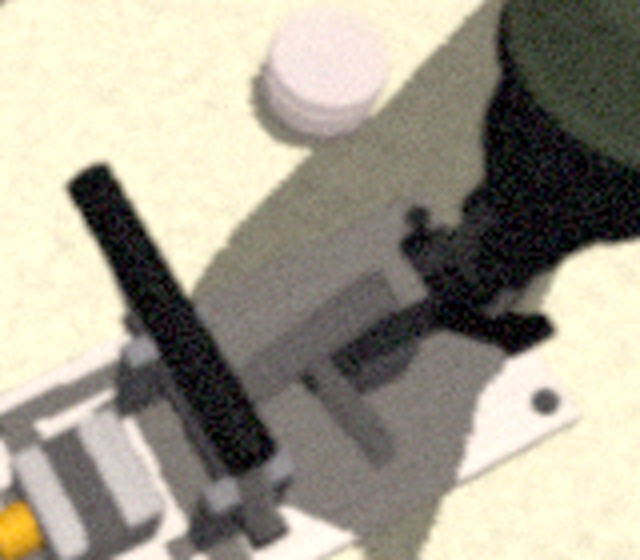

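The tab tip now lies over at (545,325), close to the predicted fully-over point (527,331), and the prop is laid aside at (350,415). I push a little further to feel for the stop.

```bash
python3 -m inch '[{"angular":[0,0,0],"xyz":[0,3,0],"grip":0},{"angular":[0,0,0],"xyz":[0,0,0],"grip":0}]' | grep -E "tool|contact"
python3 -m inch '[{"angular":[0,0,0],"xyz":[0,3,0],"grip":0},{"angular":[0,0,0],"xyz":[0,0,0],"grip":0}]' | grep -E "tool|contact"
python3 -m inch '[{"angular":[0,0,0],"xyz":[0,2,0],"grip":0},{"angular":[0,0,0],"xyz":[0,0,0],"grip":0}]' | grep -E "tool|contact"
```

```text
tool_pos: [0.4293, 0.1661, 0.059]
contact_force: [0.7, -6.7, 1.3]
tool_pos: [0.4291, 0.1666, 0.0589]
contact_force: [2.9, -22.7, 3.6]
tool_pos: [0.429, 0.1669, 0.0589]
contact_force: [4.7, -33.0, 4.1]
```

At the stop (force rising to 33 N). I back off, rise and go over the lever bar.

```bash
python3 -m inch '[{"angular":[0,0,0],"xyz":[0,-20,0],"grip":0},{"angular":[0,0,0],"xyz":[0,-15,0],"grip":0},{"angular":[0,0,0],"xyz":[0,0,30],"grip":0},{"angular":[0,0,0],"xyz":[0,0,35],"grip":0},{"angular":[0,0,0],"xyz":[0,0,35],"grip":30},{"angular":[0,0,0],"xyz":[0,0,35],"grip":60},{"angular":[0,0,0],"xyz":[0,0,40],"grip":60},{"angular":[0,0,0],"xyz":[0,0,0],"grip":60}]' | grep -E "tool|contact"
python3 -m inch '[{"angular":[0,0,0],"xyz":[25,2,0],"grip":60},{"angular":[0,0,0],"xyz":[27,2,0],"grip":60},{"angular":[0,0,0],"xyz":[27,2,0],"grip":60},{"angular":[0,0,0],"xyz":[27,2,0],"grip":60},{"angular":[0,0,0],"xyz":[27,2,0],"grip":60},{"angular":[0,0,0],"xyz":[27,2,0],"grip":60},{"angular":[0,0,0],"xyz":[0,0,0],"grip":60},{"angular":[0,0,0],"xyz":[0,0,0],"grip":60}]' | grep -E "contact"
python3 - <<'E'
from h import *
st()
for n in("scene",):
    s=camera(n)[:,:,::-1].copy(); cv2.imwrite("pics/l_s.png",s)
    m=(s[225:310,340:395].max(2)<28).astype(np.uint8); print("dark near tab",m.sum())
    ks,l,stt,ce=cv2.connectedComponentsWithStats(m)
    for i in range(1,ks):
        if stt[i,4]>30: print(stt[i]+[340,225,0,0,0],ce[i]+[340,225])
O=np.array([.5185,.150])
print("tab pred",proj("scene",[.4335,.151+.0395,.103]),proj("scene",[.4335,.151,.045]))
E
```

```text
tool_pos: [0.4307, 0.1378, 0.238]
contact_force: [0.1, 0.2, -1.0]
contact_force: [-1.4, 0.2, 0.2]
t 15.55 tcp [0.589  0.1492 0.2333] toolx yaw 89.27 z [-0.001 -0.    -1.   ] q [-0.19  0.74 -0.24  1.31  0.18  1.12 -0.46] F [-1.4  0.2  0.2] w 0.0599 gf 0.0
dark near tab 306
[340 225  18  22 208] [345.91346154 232.125     ]
[378 266  17  10  97] [387.19587629 269.81443299]
tab pred [402.00429498 272.34026014] [379.32702105 265.93306923]
```

The tab stays over. I go down astride the bar and grip it.

```bash
python3 -m inch '[{"angular":[0,0,0],"xyz":[0,0,-15],"grip":60},{"angular":[0,0,0],"xyz":[0,0,-15],"grip":60},{"angular":[0,0,0],"xyz":[0,0,-15],"grip":60},{"angular":[0,0,0],"xyz":[0,0,-10],"grip":60},{"angular":[0,0,0],"xyz":[0,0,-8],"grip":60},{"angular":[0,0,0],"xyz":[0,0,0],"grip":60}]' | grep -E "tool|contact"
python3 -m inch '[{"angular":[0,0,0],"xyz":[0,0,0],"grip":10},{"angular":[0,0,0],"xyz":[0,0,0],"grip":10},{"angular":[0,0,0],"xyz":[0,0,0],"grip":10},{"angular":[0,0,0],"xyz":[0,0,0],"grip":10},{"angular":[0,0,0],"xyz":[0,0,0],"grip":10},{"angular":[0,0,0],"xyz":[0,0,0],"grip":10},{"angular":[0,0,0],"xyz":[0,0,0],"grip":10}]' 60; python3 -c "from h import *;st()"
```

```text
tool_pos: [0.589, 0.149, 0.1705]
contact_force: [0.9, -0.2, 0.5]
time: 16.9
tool_pos: [0.5902, 0.1491, 0.1718]
ee_rot: [0.001, 0.712, 0.703, 0.001]
contact_force: [4.8, 1.0, 6.1]
gripper_width: 0.0163
grip_force: 58.7
t 16.9 tcp [0.5902 0.1491 0.1718] toolx yaw 89.26 z [ 0.002  0.001 -1.   ] q [-0.19  0.8  -0.23  1.4   0.2   0.96 -0.48] F [4.8 1.  6.1] w 0.0163 gf 58.7
```

The grip reads 16.3 mm on an 18 mm bar with an upward force, so it may be a little high. I re-grip 8 mm lower.

```bash
python3 -m inch '[{"angular":[0,0,0],"xyz":[0,0,0],"grip":45},{"angular":[0,0,0],"xyz":[0,0,0],"grip":45},{"angular":[0,0,0],"xyz":[0,0,-4],"grip":45},{"angular":[0,0,0],"xyz":[0,0,-4],"grip":45},{"angular":[0,0,0],"xyz":[0,0,0],"grip":10},{"angular":[0,0,0],"xyz":[0,0,0],"grip":10},{"angular":[0,0,0],"xyz":[0,0,0],"grip":10},{"angular":[0,0,0],"xyz":[0,0,0],"grip":10},{"angular":[0,0,0],"xyz":[0,0,0],"grip":10},{"angular":[0,0,0],"xyz":[0,0,0],"grip":10}]' 60; python3 -c "from h import *;st()"
```

```text
time: 17.9
tool_pos: [0.5896, 0.149, 0.1632]
ee_rot: [0.0, 0.712, 0.703, 0.0]
contact_force: [4.4, -0.8, 0.5]
gripper_width: 0.0165
grip_force: 58.7
t 17.9 tcp [0.5896 0.149  0.1632] toolx yaw 89.27 z [ 0.  0. -1.] q [-0.19  0.81 -0.23  1.41  0.2   0.94 -0.48] F [ 4.4 -0.8  0.5] w 0.0165 gf 58.7
```

```bash
python3 -m inch '[{"angular":[0,0,0],"xyz":[-8.7,0.1,1.5],"grip":10},{"angular":[0,0,0],"xyz":[-8.7,0.1,1.1],"grip":10},{"angular":[0,0,0],"xyz":[-8.7,0.1,0.5],"grip":10},{"angular":[0,0,0],"xyz":[-8.7,0.1,0.1],"grip":10},{"angular":[0,0,0],"xyz":[-8.7,0.1,-0.5],"grip":10},{"angular":[0,0,0],"xyz":[-8.7,0.1,-0.8],"grip":10},{"angular":[0,0,0],"xyz":[-8.7,0.1,-1.4],"grip":10},{"angular":[0,0,0],"xyz":[-8.7,0.1,-1.9],"grip":10},{"angular":[0,0,0],"xyz":[0,0,0],"grip":10}]'
python3 -m inch '[{"angular":[0,0,0],"xyz":[-8.5,0.1,-2.3],"grip":10},{"angular":[0,0,0],"xyz":[-5,0.1,-1.7],"grip":10},{"angular":[0,0,0],"xyz":[0,0,0],"grip":10}]'
```

```text
time: 18.8
tool_pos: [0.5203, 0.1503, 0.1623]
ee_rot: [0.001, 0.711, 0.703, 0.001]
contact_force: [9.1, 0.7, 2.2]
gripper_width: 0.0165
grip_force: 61.1
time: 19.1
tool_pos: [0.5071, 0.1505, 0.1589]
ee_rot: [0.001, 0.712, 0.703, 0.002]
contact_force: [4.9, -0.0, 16.0]
gripper_width: 0.0162
grip_force: 61.2
```

```bash
python3 -m inch '[{"angular":[0,0,0],"xyz":[-3,0,0],"grip":10},{"angular":[0,0,0],"xyz":[0,0,0],"grip":10}]' | grep -E "tool|force|width"
python3 -m inch '[{"angular":[0,0,0],"xyz":[-2.5,0,0],"grip":10},{"angular":[0,0,0],"xyz":[0,0,0],"grip":10}]'| grep -E "tool|force|width"
python3 -m inch '[{"angular":[0,0,0],"xyz":[-2,0,0],"grip":10},{"angular":[0,0,0],"xyz":[0,0,0],"grip":10}]'| grep -E "tool|force|width"
```

```text
tool_pos: [0.5056, 0.1505, 0.1585]
contact_force: [17.5, 1.9, -0.2]
gripper_width: 0.0164
grip_force: 60.2
tool_pos: [0.5056, 0.1506, 0.1588]
contact_force: [35.2, 2.5, -8.6]
gripper_width: 0.0165
grip_force: 59.9
tool_pos: [0.5056, 0.1506, 0.1588]
contact_force: [49.8, 2.1, -18.7]
gripper_width: 0.0165
grip_force: 59.8
```

The stop is reached at x = 0.5056: the force climbs while the position holds still. I ease off to a moderate hold and check with the camera.

```bash
python3 -m inch '[{"angular":[0,0,0],"xyz":[2.5,0,0],"grip":10},{"angular":[0,0,0],"xyz":[0,0,0],"grip":10},{"angular":[0,0,0],"xyz":[0,0,0],"grip":10}]'| grep -E "time|tool|force|width"
python3 - <<'E'
from h import *
s=camera("scene")[:,:,::-1].copy();t=camera("top")[:,:,::-1];cv2.imwrite("pics/f_s.png",s);cv2.imwrite("pics/f_t.png",t)
for th in(-.35,):
  for y in(-.056,.056): 
    x,z=.5585+.16*np.sin(th),.06+.16*np.cos(th); u=proj("scene",[x,.150+y,z]); print(u,x,z); cv2.drawMarker(s,tuple(int(round(v)) for v in u),(0,0,255),0,5,1)
cv2.imwrite("pics/g6.png",cv2.convertScaleAbs(cv2.resize(s[80:380,180:480],(600,600),interpolation=2),alpha=1.8))
E
```

```text
time: 20.0
tool_pos: [0.5056, 0.1506, 0.1587]
contact_force: [30.6, 1.0, -5.1]
gripper_width: 0.0162
grip_force: 60.9
[343.55461748 210.9905955 ] 0.5036363508071278 0.21029963405558064
[389.87098411 275.67403228] 0.5036363508071278 0.21029963405558064
```

View pics/g6.png

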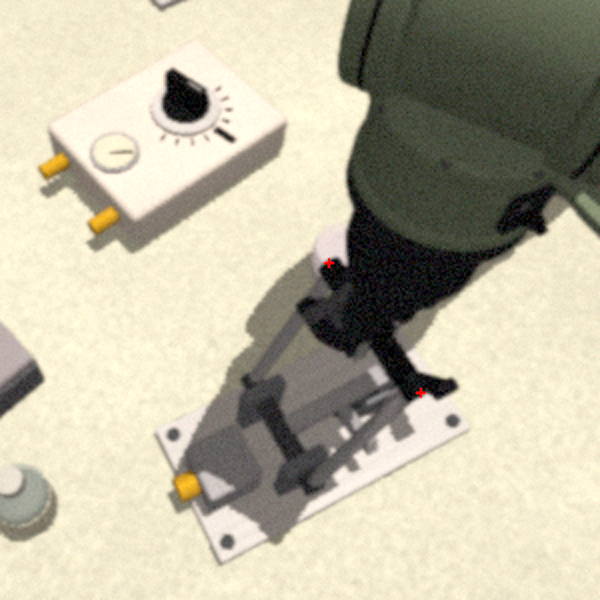

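The bar's ends lie on the predicted full-stop points (330,263) and (420,393), the gripper holds it, the knob is at its mark, and the dishes and bottle stand undisturbed.

```bash
python3 -c "
from workcell import *
print(sign_off())"
```

```text
the job is handed in; nothing more can be done
None
```

The job is handed in at about 20 s: the knob stands at the index mark, the catch is fully over, and the gripper is holding the lever at its stop; I saw the dishes and bottle unmoved, but did not check the tip box separately.

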